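Air on, then slide the glaze tag under the hood and down the turn-over chute

TASK

Set the orange air lever half open, to the green mark on its dial, and leave it there. Then, with the air on, slide the blue glaze tag over the feed plate and in under the clear hood, pressing only lightly on it, so that it drops down the twisted rod chute and comes to rest in the felt-floored tray bare side up. Leave the amber and white tags where they lie and do not disturb the pots on the bench.

Things in the scene. Friction and masses are not known exactly. Their poses are not given: they have to be found in the camera images.
- station: blow-off and turn-over station, fixed to the bench: raised feed plate, clear hood over the plate's edge, steel rod chute twisting half a turn, receiving tray. Origin on the bench below the middle of that edge; z up; feeding runs along -y: plate y 235 to 0 mm (x within 140 mm either side, rim 10 mm high), chute y 0 to -210 mm, tray y -199 to -364 mm
- feed_edge (a point): middle of the feed plate's edge at the chute's mouth, on the plate's level top, 225 mm above the bench; axes as the station's. Beyond it the rods bend down to a 50 degree slope: a tag goes down by itself once its centre is 7 mm or more past the edge and nothing presses on it. Plate, rods and tags are slippery (friction about 0.25); a rubber fingertip holds a tag better than the plate does
- guide_throat (a point): middle of the lane between two white guide strips, 12 mm high, on the plate, at its entry 33 mm in front (+y) of the feed edge, at plate level; axes as the station's. From here to the edge the strips are 52 mm apart; in front of it they flare to about 150 mm apart at 91 mm from the edge
- hood_front (a point): middle of the front lower edge of the hood's 4 mm clear roof, 24 mm in front (+y) of the feed edge, 70 mm above the plate; open to +y, 116 mm wide inside, 86 mm deep; a filter pot stands on its back half, to 122 mm above the plate. Upright fingers are stopped by the roof's edge before a tag they push is over the feed edge; fingers leaning back 40 to 45 degrees reach under it
- chute_mid (a point): middle of the twisted part of the chute, inside its rods; a falling tag passes through it
- tray (a point): middle of the receiving tray's felt floor, 150 mm (x) by 165 mm (y) inside, walls 32 mm high, floor 6 mm above the bench; axes as the station's. Tags sliding out of the chute stop in it
- valve (a joint): angle of the air valve's orange lever, rad: 0 shut (lever points to the station's -y, red mark), 0.785 half open (green mark), 1.571 full open (points to the station's -x, grey mark). Opening is clockwise seen from above. Starts 0 to 0.3. Stiff: it needs 0.14 Nm (2 to 3 N at the sleeve) and stays where it is left
- valve_axis (a point): on the lever's vertical turning axis at mid-height of the lever, 81 mm above the feed plate; axes as the station's. A white dial of 36 mm radius with red, green and grey marks lies 7 mm below, on a brass valve in an air pipe that runs along the station's x
- valve_grip (a point): middle of the lever's orange sleeve, 60 mm from the axis. The lever is a level bar 14 mm wide and 10 mm high ending 94 mm from the axis; beyond the dial nothing stands within 40 mm below it from shut to half open. Axes turn with the lever, which points along its -y
- blue_tag_mid (a point): the tag to send: round fired-clay sample tag, 42 mm across, 7 mm thick, 21 g, with a small cord hole near the rim; top (+z) glazed dark blue, underside bare pinkish clay. It lies glaze up on the feed plate, in any of three places side by side. The point is its centre, half-way up; +z points out of the glazed face
- amber_tag_mid (a point): to be left alone: round fired-clay sample tag, 42 mm across, 7 mm thick, 21 g, with a small cord hole near the rim; top (+z) glazed amber, underside bare pinkish clay. It lies glaze up on the feed plate. The point is its centre, half-way up; +z points out of the glazed face
- white_tag_mid (a point): to be left alone: round fired-clay sample tag, 42 mm across, 7 mm thick, 21 g, with a small cord hole near the rim; top (+z) glazed white, underside bare pinkish clay. It lies glaze up on the feed plate. The point is its centre, half-way up; +z points out of the glazed face
- mug_a_mid (a point): bystander on the bench, loose: pinkish mug, 78 mm across without its handle, 92 mm tall; the point is its middle, half-way up
- mug_b_mid (a point): bystander on the bench, loose: pale mug, 78 mm across without its handle, 92 mm tall; the point is its middle, half-way up
- bowls_mid (a point): bystander on the bench, loose: stack of three bowls, 128 mm across, 83 mm tall; the point is its middle, half-way up
- lidded_pot_mid (a point): bystander on the bench, loose: lidded casserole, 170 mm across, 147 mm tall; the point is its middle, half-way up
- jug_mid (a point): bystander on the bench, loose: pale jug, 110 mm across, 135 mm tall; the point is its middle, half-way up

How it is judged:
By the outcome, as a careful person would: the job done as asked, in the order asked, and still so for the second after the job is handed in, with the robot touching nothing.
It also fails if it takes over 58 s, if anything falls off the work surface, if the arm or the gripper's body presses on something with over 40 N, if the wrist force passes 120 N, or if a joint passes its speed limit or range.

ROBOT

A 6-joint arm with a two-finger parallel gripper is mounted at the origin on the work surface. World frame = base frame: x ahead of the robot, y to its left, z up, the work surface at z = 0. Lengths are in m, angles in rad, forces in N, time in s.
With the tool pointing down it reaches from about 0.35 to 0.85 m from the base axis. Payload 8.1 kg.
Tool frame: the origin (TCP) lies on the mounting face of the last link; the fingertips stand 173 mm ahead of it and the grasp point (between the pads) lies bot.grip_depth ahead of it (bot.grip_depth is the distance from the TCP to the grasp point, in m); x points along the fingers, z is the direction in which the jaws open and shut, and the axes are right-handed (so a half turn about x gives the same grasp; the last joint's range is limited). The gripper opens to 85 mm and grips with 20 to 120 N. Pads are 22 mm wide; open, the fingers measure 114 mm over their backs; the gripper's body (76 mm by 85 mm) begins 54 mm behind the grasp point. The pads swing forward as they close: fully open they stand 13 mm farther back than shut.
Start: joints at [1.232, 0.13, 1.488, -0, 1.523, -0.085], TCP at [0.151, 0.581, 0.405] pointing down, gripper open.
Joint ranges: [-2.96, 2.96], [-0.89, 2.26], [0.02, 2.5], [-1.34, 4.48], [0, 2.73], [-2.66, 2.66]. Speed limits (rad/s): [2.39, 2.39, 2.79, 3.14, 3.14, 3.14].

INTERFACE

Orientations are given as a unit quaternion [x, y, z, w].
In Python, from cell import readout, cams, order, bot gives the robot as it stands. The module is installed in compiled form; this text tells all that it offers.
- The arm moves only by the tool apply_moves, never from a script. Its argument "moves" is one flat list of numbers, 7 for each row, row after row: the opening, from -1 (shut) to 1 (fully open), then the shift along the tool's x, y, z scaled (see below), then the turn, a rotation vector about the tool's x, y, z scaled (see below). A call has 1 to 10 rows; each row is the pose to reach, as a shift and turn from the pose commanded when the call began, along the tool's axes at that moment, turning the shorter way round; what a row does not reach only later rows make up. The controller multiplies each number of a shift by 30 cm and each number of a turn by pi rad. A row lasts 1/8 s, in which the tool goes at most 62.5 mm and 10.7 degrees, less where a joint would pass 70% of its speed; a pose out of reach is approached as far as the arm can. A call with a number of a shift or a turn outside -1 to 1 is refused whole. A call with a gripper value outside its range is refused whole. The fingers move at their own pace and stop on an object; "grip_force" is the grip in N (left out, the last holds). Time passes only in rows, so rows that repeat a pose let the fingers close. It gives the time, the measured TCP pose, the force and the opening at its end, in the units of the state.
- readout.observe(): the state, without advancing time (a new reading comes with each control period).
- cams.snapshot(name): name is "scene" or "top" or "wrist"; returns a dict with "pixels" (400x640x3 uint8, blue, green, red), "fx", "fy", "cx", "cy" (pixels), "k1" (the pictures are not rectified: a ray, as slopes to the right and down, at radius r is drawn at 1 + k1 r^2 times it, then the intrinsics apply), "R" (3x3) and "t" (3): a world point X has camera coordinates R X + t. Camera axes: x right, y down, z forward; pixel columns grow to the right and rows downward; lengths in m; the calibration is good to about 2 mm. A picture is of the moment at which its call begins. There is no depth.
- order.hand_in(): hands the job in, once; it reports no verdict.
The state is a dict: "t": time; "joints": joint angles; "joint_velocities": joint speeds; "tau": joint torques, N m; "eef_pos": TCP position; "orientation": TCP orientation; "wrist_force": force on the tool from outside, world axes, zero at the start; "ft_torque": the same for the moment, N m; "grip_width": finger opening in m.
Only numpy, scipy, OpenCV 4.12 (cv2) and the standard library are available. Lean on these libraries where they do the work, as an engineer would, in place of code of your own. Each camera call takes 0.05 s, during which the arm holds its last target.

## Working session

There is one attempt and no reset: what is moved stays moved. The work goes in short steps, Python scripts to look and compute and a tool call to move; the robot and the scene stay as the last step left them, time stands still between calls to the robot, and variables do not carry over. Pictures are saved under pics/ and viewed, and the job is handed in when it is done.

Besides the shell and the picture viewer there is one more tool, called after ">>>" as a command line: name --argument value ..., lists and objects as JSON in quotes. apply_moves: Moves the arm, as the interface text tells. Shifts and turns lie within -1 to 1; 1 stands for 30 cm of shift or pi rad of turn. Its arguments: {"type":"object","properties":{"moves":{"type":"array","items":{"type":"number","minimum":-1,"maximum":1}},"grip_force":{"type":"number"}},"required":["moves"]}

```bash
ls; mkdir -p pics
cat > h.py <<'E'
import numpy as np, cv2
from cell import readout, cams, order, bot
from scipy.spatial.transform import Rotation as Ro
def snap(n,f):
    s=cams.snapshot(n); cv2.imwrite('pics/'+f,s['pixels']); return s
def K(s): return np.array([[s['fx'],0,s['cx']],[0,s['fy'],s['cy']],[0,0,1]])
def ray(s,u,v):
    d=np.array([s['k1'],0,0,0,0.])
    p=cv2.undistortPoints(np.array([[[u,v]]],float),K(s),d)[0,0]
    R=np.array(s['R']);t=np.array(s['t'])
    return -R.T@t, R.T@np.array([p[0],p[1],1])
def onz(s,u,v,z):
    o,d=ray(s,u,v); return o+d*(z-o[2])/d[2]
def proj(s,P):
    P=np.atleast_2d(np.array(P,float))
    return cv2.projectPoints(P,cv2.Rodrigues(np.array(s['R']))[0],np.array(s['t'],float),K(s),np.array([s['k1'],0,0,0,0.]))[0][:,0]
def tri(l):
    A=np.zeros((3,3));b=np.zeros(3)
    for s,u,v in l:
        o,d=ray(s,u,v);d=d/np.linalg.norm(d);M=np.eye(3)-np.outer(d,d);A+=M;b+=M@o
    return np.linalg.solve(A,b)
E
python3 - <<'E'
from h import *
import pickle
S={}
for n in ['scene','top','wrist']:
    S[n]=snap(n,n+'0.png'); s=S[n]; print(n,s['fx'],s['k1'],-np.array(s['R']).T@s['t'])
pickle.dump(S,open('S0.pkl','wb'))
print(readout.observe(), bot.grip_depth,[x for x in dir(bot) if x[0]!='_'])
E
```

```text
pics
scene 403.84200701683466 -0.05872548363784519 [1.09530794 0.28824524 1.14398011]
top 391.56430457711855 -0.052110186589674874 [ 0.43021289 -0.06962995  1.32571387]
wrist 322.4000559936673 -0.005516830960823353 [0.08286438 0.59696607 0.37282242]
{'t': 0.15, 'joints': array([ 1.23160553e+00,  1.31011917e-01,  1.48903931e+00, -2.01771599e-05,
        1.52302749e+00, -8.53949070e-02]), 'joint_velocities': array([ 0.00042997, -0.00417205, -0.00161698,  0.00147843,  0.00181915,
        0.00169465]), 'tau': array([ 1.01097572e-03, -5.70060468e+01, -5.01160419e+01, -3.12070608e-05,
        9.33121046e-03, -3.74264357e-05]), 'eef_pos': array([0.15056665, 0.58061359, 0.40386516]), 'orientation': array([-0.43299184,  0.55969567,  0.43241008,  0.55882049]), 'wrist_force': array([-0.56989219, -0.17455747,  0.44365473]), 'ft_torque': array([-0.05154704, -0.0080817 , -0.010042  ]), 'grip_width': 0.08521826477577148} 0.1547 ['IKError', 'grip_depth']
```

View pics/scene0.png

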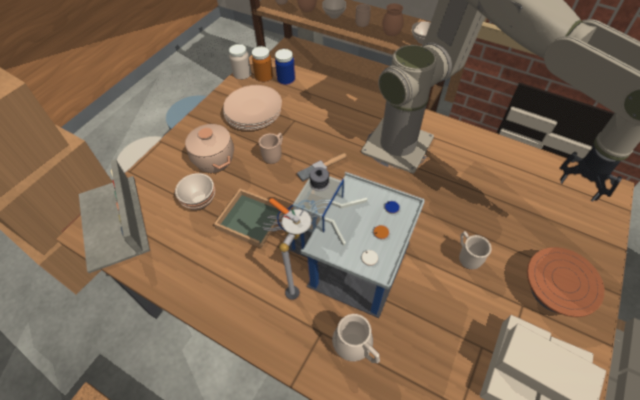

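View pics/top0.png

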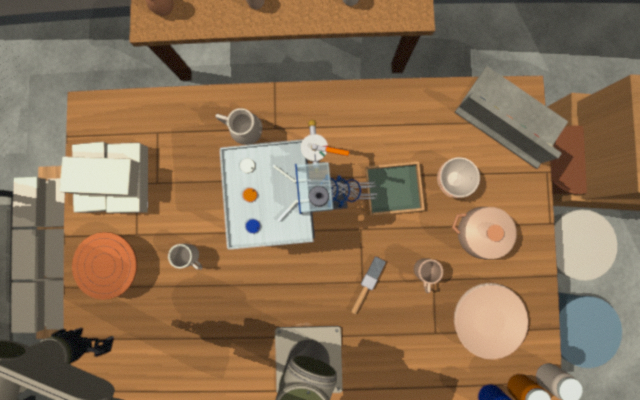

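View pics/wrist0.png

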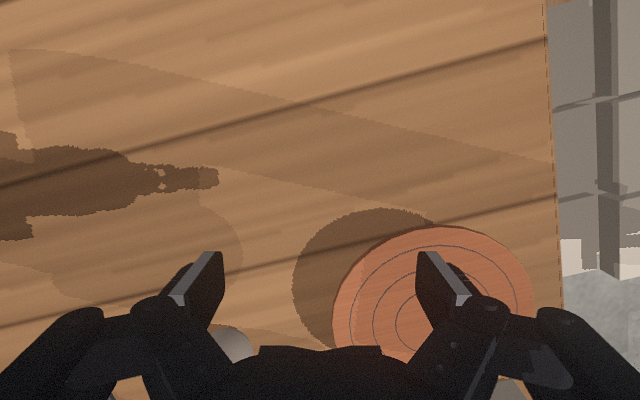

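The top view has image-up = world +x and image-left = +y. The plate is centred near (267,195), the lever dial at (314,148), the blue tag at (253,226) and the tray at (396,188). Next I'll zoom in and measure.

Run:
```python
from h import *
import pickle
S=pickle.load(open('S0.pkl','rb'))
cv2.imwrite('pics/topz.png',cv2.resize(S['top']['pixels'][120:270,210:440],None,fx=3.47,fy=3.47,interpolation=cv2.INTER_CUBIC))
cv2.imwrite('pics/scz.png',cv2.resize(S['scene']['pixels'][150:310,210:440],None,fx=3.47,fy=3.47,interpolation=cv2.INTER_CUBIC))
hsv={n:cv2.cvtColor(S[n]['pixels'],cv2.COLOR_BGR2HSV) for n in S}
def blobs(n,lo,hi,roi,z=None,mn=25):
    m=cv2.inRange(hsv[n],np.array(lo),np.array(hi)); k=np.zeros_like(m);x0,y0,x1,y1=roi;k[y0:y1,x0:x1]=m[y0:y1,x0:x1]
    c,l,st,ce=cv2.connectedComponentsWithStats(k)
    for i in range(1,c):
        if st[i,4]>=mn: print(n,ce[i],st[i], onz(S[n],*ce[i],z) if z else '')
for n,roi in [('top',(215,135,330,255)),('scene',(300,170,440,300))]:
    print('blue');blobs(n,[105,140,60],[130,255,255],roi,.232)
    print('orange');blobs(n,[5,150,120],[20,255,255],roi,.232)
print('lever');blobs('top',[5,150,120],[20,255,255],(300,130,370,170),.306);blobs('scene',[5,150,120],[20,255,255],(260,180,330,240),.306)
```

```text
blue
top [252.40310078 225.82170543] [246 220  14  13 129] [0.44481648 0.13609063 0.232     ]
orange
top [222.         140.72413793] [215 135  21  16 116] [0.68970766 0.21999506 0.232     ]
top [327.65909091 151.88636364] [325 144   5  17  44] [ 0.64763524 -0.08063365  0.232     ]
top [216.43589744 166.51282051] [215 152   5  28  78] [0.61579848 0.23649877 0.232     ]
top [235.86904762 234.4047619 ] [215 182  74  73 672] [0.42201018 0.18313391 0.232     ]
top [249.54676259 194.58273381] [243 189  14  13 139] [0.53290689 0.14279605 0.232     ]
top [317.43835616 252.83561644] [302 251  28   4  73] [ 0.36500735 -0.04411154  0.232     ]
blue
scene [391.75238095 206.48571429] [386 202  13  10 105] [0.44878149 0.1342836  0.232     ]
scene [313.32738095 272.67261905] [309 259   9  28 168] [0.72614975 0.04389304 0.232     ]
scene [378.46268657 293.52238806] [375 288   8  12  67] [0.69895542 0.20828368 0.232     ]
orange
scene [380.85820896 231.53731343] [374 226  14  12 134] [0.53705608 0.14124613 0.232     ]
lever
top [302.75675676 132.75675676] [300 130   8   8  37] [ 0.68631251 -0.0154489   0.306     ]
top [347.3733451  147.28331862] [ 319  130   51   40 1133] [ 0.64364355 -0.13218363  0.306     ]
scene [277.96183206 205.12977099] [269 198  19  16 131] [ 0.63549296 -0.10928138  0.306     ]
```

View pics/topz.png

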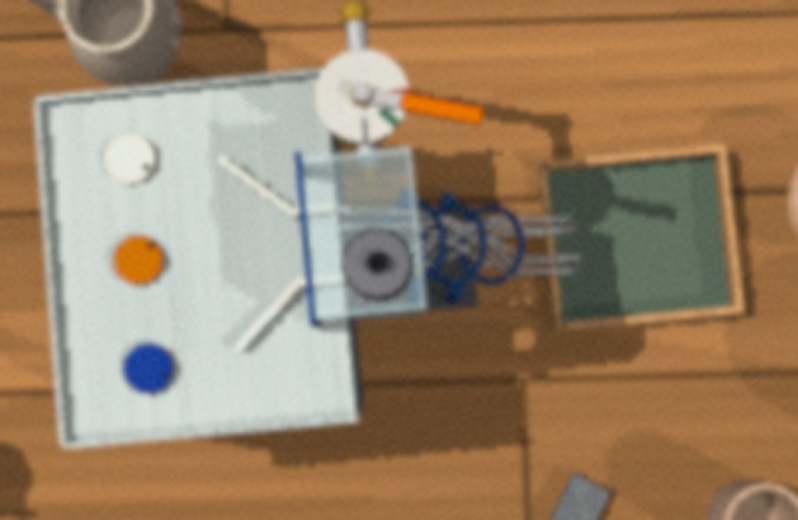

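View pics/scz.png

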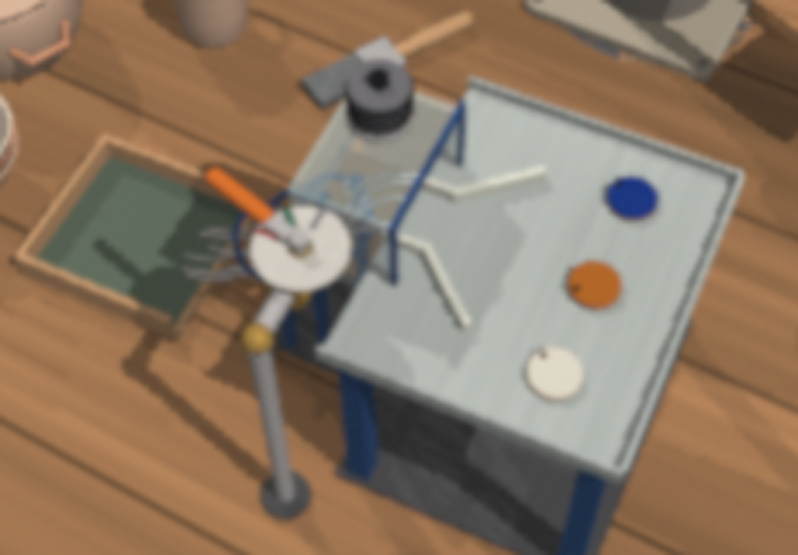

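Run:
```python
from h import *
import pickle
S=pickle.load(open('S0.pkl','rb'));T=S['top'];C=S['scene']
tz=lambda x,y:(x/3.47+210-.36,y/3.47+120-.36)
cz=lambda x,y:(x/3.47+210-.36,y/3.47+150-.36)
for nm,a,b,z in [('backleft',(37,98),(622,472),.235),('backnear',(65,445),(741,174),.235),('frontnear',(358,422),(473,80),.235),
 ('strip far',(297,212),(428,246),.237),('strip near',(303,280),(458,193),.237),('hood far',(297,153),(393,237),.297),('hood near',(316,325),(462,100),.297),
 ('dial',(363,95),(301,248),.299),('sleeve end',(482,115),(210,174),.306),('sleeve start',(405,101),(268,217),.306),
 ('blue',(149,368),(632,198),.232),('amber',(139,259),(594,285),.232),('white',(130,159),(555,374),.232),
 ('trayNF',(565,325),(108,140),.038),('trayFF',(743,313),(18,258),.038),('trayFF2',(725,148),(175,332),.038)]:
    A=onz(T,*tz(*a),z);B=onz(C,*cz(*b),z);t=tri([(T,*tz(*a)),(C,*cz(*b))])
    print(nm,A.round(3)[:2],B.round(3)[:2],t.round(3))
```

```text
backleft [0.668 0.224] [0.67  0.222] [0.669 0.223 0.235]
backnear [0.385 0.204] [0.388 0.203] [0.385 0.203 0.233]
frontnear [ 0.397 -0.032] [ 0.403 -0.031] [ 0.398 -0.033  0.228]
strip far [0.568 0.013] [0.57  0.015] [0.568 0.013 0.233]
strip near [0.512 0.009] [0.514 0.013] [0.512 0.01  0.233]
hood far [0.606 0.007] [0.61  0.007] [0.607 0.007 0.292]
hood near [ 0.473 -0.004] [ 0.473 -0.007] [ 0.474 -0.006  0.299]
dial [ 0.649 -0.045] [ 0.651 -0.046] [ 0.649 -0.045  0.297]
sleeve end [ 0.629 -0.135] [ 0.631 -0.136] [ 0.63  -0.136  0.305]
sleeve start [ 0.641 -0.077] [ 0.643 -0.078] [ 0.642 -0.077  0.305]
blue [0.445 0.136] [0.449 0.135] [0.446 0.135 0.228]
amber [0.534 0.142] [0.538 0.141] [0.535 0.142 0.228]
white [0.616 0.149] [0.621 0.148] [0.617 0.148 0.227]
trayNF [ 0.478 -0.224] [ 0.496 -0.385] [ 0.517 -0.262  0.149]
trayFF [ 0.484 -0.393] [ 0.652 -0.378] [ 0.523 -0.496 -0.224]
trayFF2 [ 0.643 -0.383] [ 0.646 -0.202] [ 0.627 -0.325 -0.05 ]
```

```bash
cat >> h.py <<'E'
YAW=np.radians(4.1); ORG=np.array([.544,-.021,.225])
RS=Ro.from_euler('z',YAW).as_matrix()
def st(p): return ORG+RS@np.array(p,float)      # station coords rel. feed_edge -> world
def inv(p): return RS.T@(np.array(p)-ORG)
AX=np.array([.650,-.0455,.306])
TIP=.173
def cur():
    o=readout.observe(); return o['eef_pos'],Ro.from_quat(o['orientation']).as_matrix(),o
def Rt(xd,zd):
    x=np.array(xd,float);x/=np.linalg.norm(x);z=np.array(zd,float);z-=x*(z@x);z/=np.linalg.norm(z)
    return np.c_[x,np.cross(z,x),z]
def plan(tip,R,P0=None,R0=None):
    if P0 is None: P0,R0,_=cur()
    tcp=np.array(tip)-TIP*R[:,0]
    d=R0.T@(tcp-P0)/.3; rv=Ro.from_matrix(R0.T@R).as_rotvec()/np.pi
    print('move',d.round(3).tolist(),rv.round(3).tolist(),'rows',max(np.linalg.norm(d)*.3/.0625,np.degrees(np.linalg.norm(rv)*np.pi)/10.7).round(1))
def stat():
    p,R,o=cur(); print('t',o['t'],'tcp',p.round(4),'tip',(p+TIP*R[:,0]).round(4),'tipst',inv(p+TIP*R[:,0]).round(4),'F',np.round(o['wrist_force'],2),'w',round(o['grip_width'],4),'q',o['joints'].round(2)); print(R.round(3).tolist())
E
python3 - <<'E'
from h import *
stat()
th=.29
def lev(th,r,off,z,flip=1):
    a=YAW+np.pi/2*3-th   # world angle of lever dir
    u=np.array([np.cos(a),np.sin(a),0]); m=np.array([u[1],-u[0],0])
    tip=AX+r*u+off*m; tip[2]=z
    return tip,Rt([0,0,-1],flip*u)
for f in (1,-1):
    t,R=lev(.29,.065,-.035,.40,f); print(t); plan(t,R)
E
```

```text
t 0.15 tcp [0.1506 0.5806 0.4039] tip [0.1505 0.5804 0.2309] tipst [-0.3495  0.628   0.0059] F [-0.57 -0.17  0.44] w 0.0852 q [ 1.23  0.13  1.49 -0.    1.52 -0.09]
[[-0.0, -0.968, 0.251], [-0.001, 0.251, 0.968], [-1.0, 0.0, -0.001]]
[ 0.67008223 -0.11654016  0.4       ]
move [-0.561, -2.26, -1.815] [0.989, -0.0, 0.001] rows 16.6
[ 0.67008223 -0.11654016  0.4       ]
move [-0.561, -2.26, -1.815] [-0.011, -0.0, -0.0] rows 14.2
```

>>> apply_moves --moves '[-1,-0.56,0,0,0,0,0,-1,-0.56,0,0,0,0,0,-1,-0.56,-0.2,-0.16,0,0,0,-1,-0.56,-1,-0.8,0,0,0,-1,-0.56,-1,-0.8,0,0,0,-1,-0.56,-1,-0.8,0,0,0,-1,-0.56,-1,-0.8,0,0,0,-1,-0.56,-1,-0.8,0,0,0,-1,-0.56,-1,-0.8,0,0,0,-1,-0.56,-1,-0.8,0,0,0]' --grip_force 20

```text
t: 1.4
eef_pos: [0.3812, 0.2726, 0.5725]
orientation: [-0.432, 0.56, 0.432, 0.56]
wrist_force: [0.3, 0.0, -0.3]
grip_width: -0.0
```

```bash
cat >> h.py <<'E'
def lev(th,r,off,z,flip=-1):
    a=YAW+np.pi/2*3-th
    u=np.array([np.cos(a),np.sin(a),0]); m=np.array([u[1],-u[0],0])
    tip=AX+r*u+off*m; tip[2]=z
    return tip,Rt([0,0,-1],flip*u)
E
python3 - <<'E'
from h import *
stat()
t,R=lev(.29,.065,-.035,.40); plan(t,R)
E
```

```text
t 1.4 tcp [0.3812 0.2726 0.5725] tip [0.3811 0.2726 0.3995] tipst [-0.1415  0.3045  0.1745] F [ 0.25  0.05 -0.26] w -0.0 q [ 0.51 -0.23  1.53  0.    1.84 -0.8 ]
[[-0.0, -0.967, 0.253], [0.0, 0.253, 0.967], [-1.0, 0.001, 0.0]]
move [-0.002, -1.26, -1.011] [-0.012, 0.0, -0.0] rows 7.8
```

>>> apply_moves --moves '[-1,0,-1,-0.8,0,0,0,-1,0,-1,-0.8,0,0,0,-1,0,-1,-0.8,0,0,0,-1,0,-1,-0.8,0,0,0,-1,0,-1,-0.8,0,0,0,-1,0,-1,-0.8,-0.012,0,0,-1,0,-1,-0.8,-0.012,0,0]'

```text
t: 2.28
eef_pos: [0.6129, -0.0356, 0.5701]
orientation: [-0.442, 0.552, 0.444, 0.55]
wrist_force: [-0.8, 1.0, -0.3]
grip_width: 0.0001
```

Run:
```python
from h import *
stat()
t,R=lev(.29,.065,-.035,.40); plan(t,R)
t,R=lev(.29,.065,-.035,.292); plan(t,R)
snap('wrist','w1.png')
```

```text
t 2.275 tcp [ 0.6129 -0.0356  0.5701] tip [ 0.6123 -0.0355  0.3971] tipst [ 0.067  -0.0194  0.1721] F [-0.81  1.   -0.29] w 0.0001 q [-0.14  0.17  1.15 -0.    1.83 -1.5 ]
[[-0.004, -0.976, 0.216], [0.0, 0.216, 0.977], [-1.0, 0.004, -0.0]]
move [-0.011, -0.244, -0.222] [0.0, -0.0, -0.001] rows 1.6
move [0.349, -0.246, -0.222] [0.0, -0.0, -0.001] rows 2.3
```

View pics/w1.png

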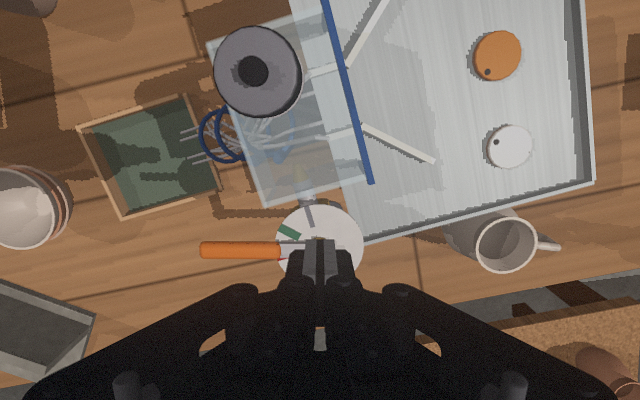

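The wrist view shows the lever sleeve from (200,249) to (281,250), the green mark at (288,231) and the guide strip bends near (357,124) and (345,65). I'll use these to refine the poses.

Run:
```python
from h import *
s=snap('wrist','w1b.png')
for nm,u,v,z in [('sleeve end',200,249.5,.306),('sl start',281,250,.306),('green',288,231,.299),('strip far',360,125,.237),('strip near',344,66,.237),('hood far',372,184,.297),('amber',497,55,.232),('white',509,147,.232),('corner bl',594,183,.235),('front far',362,244,.235)]:
    p=onz(s,u,v,z); print(nm,p.round(3),inv(p).round(3))
img=s['pixels']; hsv=cv2.cvtColor(img,cv2.COLOR_BGR2HSV)
m=cv2.inRange(hsv,np.array([40,60,40]),np.array([95,255,200]))[200:270,260:330]
ys,xs=np.nonzero(m);print(len(xs),xs.mean()+260,ys.mean()+200)
cv2.imwrite('pics/w1z.png',cv2.resize(img[190:290,180:380],None,fx=4,fy=4,interpolation=cv2.INTER_CUBIC))
```

```text
sleeve end [ 0.628 -0.136  0.306] [ 0.075 -0.121  0.081]
sl start [ 0.642 -0.074  0.306] [ 0.094 -0.06   0.081]
green [ 0.63  -0.066  0.299] [ 0.082 -0.051  0.074]
strip far [0.565 0.012 0.237] [0.024 0.032 0.012]
strip near [0.513 0.008 0.237] [-0.029  0.031  0.012]
hood far [0.607 0.007 0.297] [0.065 0.023 0.072]
amber [0.533 0.142 0.232] [0.    0.163 0.007]
white [0.616 0.147 0.232] [0.084 0.163 0.007]
corner bl [0.669 0.225 0.235] [0.142 0.236 0.01 ]
front far [ 0.683 -0.007  0.235] [0.139 0.004 0.01 ]
158 288.1898734177215 232.22151898734177
```

View pics/w1z.png

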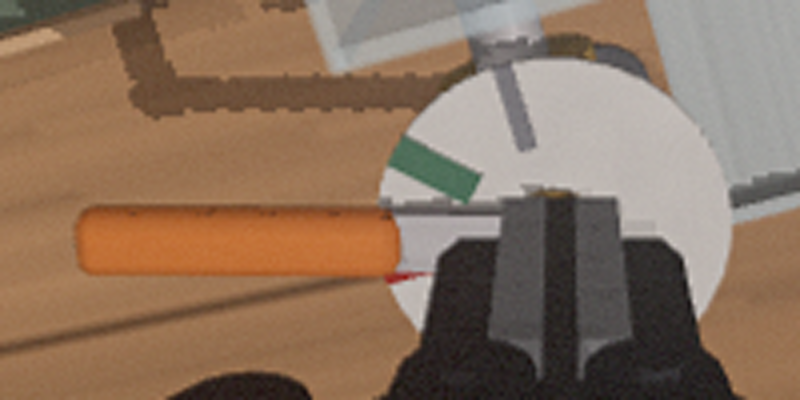

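>>> apply_moves --moves '[-1,0,-0.246,-0.222,0,0,0,-1,0,-0.246,-0.222,0,0,0,-1,0.2,-0.246,-0.222,0,0,0,-1,0.349,-0.246,-0.222,0,0,0,-1,0.349,-0.246,-0.222,0,0,0,-1,0.349,-0.246,-0.222,0,0,0]'

```text
t: 3.12
eef_pos: [0.6688, -0.1136, 0.4712]
orientation: [-0.445, 0.55, 0.443, 0.551]
wrist_force: [0.5, -0.5, 0.6]
grip_width: 0.0001
```

Run:
```python
from h import *
stat()
s=snap('wrist','w2.png')
s=snap('top','t2.png')
cv2.imwrite('pics/t2z.png',cv2.resize(s['pixels'][120:220,270:420],None,fx=5,fy=5,interpolation=cv2.INTER_CUBIC))
for th in (.29,.5,.7,.785):
    t,R=lev(th,.065,-.018,.292); print(th);plan(t,R)
```

```text
t 3.125 tcp [ 0.6688 -0.1136  0.4712] tip [ 0.6694 -0.1137  0.2982] tipst [ 0.1184 -0.1014  0.0732] F [ 0.53 -0.51  0.58] w 0.0001 q [-0.24  0.33  1.14  0.    1.67 -1.6 ]
[[0.003, -0.977, 0.213], [-0.001, 0.213, 0.977], [-1.0, -0.003, 0.0]]
0.29
move [0.024, 0.052, -0.006] [0.001, -0.0, 0.002] rows 0.3
0.5
move [0.024, 0.098, -0.014] [0.068, 0.0, 0.002] rows 1.1
0.7
move [0.024, 0.143, -0.012] [0.132, 0.0, 0.002] rows 2.2
0.785
move [0.024, 0.162, -0.008] [0.159, 0.0, 0.002] rows 2.7
```

View pics/w2.png

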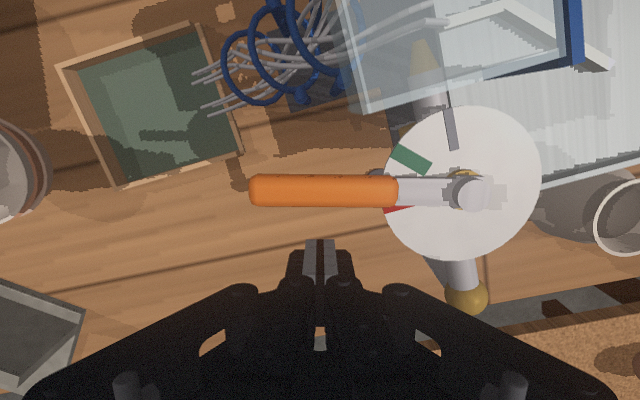

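View pics/t2z.png

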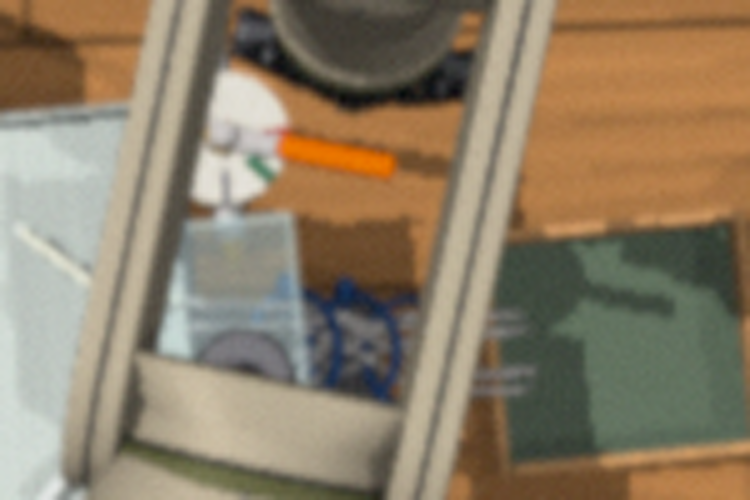

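>>> apply_moves --moves '[-1,0.024,0.03,-0.006,0,0,0,-1,0.024,0.052,-0.006,0,0,0,-1,0.024,0.075,-0.01,0.034,0,0,-1,0.024,0.098,-0.014,0.068,0,0,-1,0.024,0.12,-0.013,0.1,0,0,-1,0.024,0.143,-0.012,0.132,0,0,-1,0.024,0.143,-0.012,0.132,0,0]'

```text
t: 4.1
eef_pos: [0.6259, -0.1096, 0.4628]
orientation: [-0.321, 0.63, 0.32, 0.631]
wrist_force: [-0.4, -0.3, 0.9]
grip_width: 0.0003
```

Run:
```python
from h import *
stat()
s=snap('wrist','w3.png')
for th in (.7,.75,.785):
    t,R=lev(th,.065,-.018,.292); print(th);plan(t,R)
```

```text
t 4.1 tcp [ 0.6259 -0.1096  0.4628] tip [ 0.6263 -0.1097  0.2898] tipst [ 0.0758 -0.0943  0.0648] F [-0.38 -0.26  0.94] w 0.0003 q [-0.25  0.21  1.3   0.    1.63 -1.19]
[[0.003, -0.808, 0.589], [-0.001, 0.589, 0.808], [-1.0, -0.002, 0.001]]
0.7
move [-0.009, 0.001, 0.003] [-0.0, 0.0, 0.001] rows 0.0
0.75
move [-0.009, 0.012, 0.0] [0.016, 0.0, 0.001] rows 0.3
0.785
move [-0.009, 0.02, -0.001] [0.027, 0.0, 0.001] rows 0.5
```

View pics/w3.png

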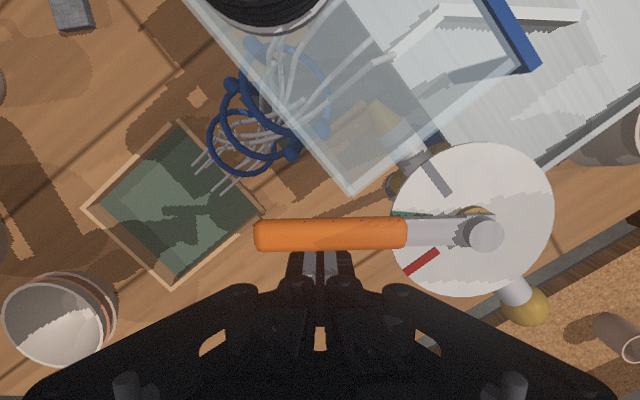

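```bash
cat >> h.py <<'E'
def leverang(s,show=None):
    img=s['pixels'];hsv=cv2.cvtColor(img,cv2.COLOR_BGR2HSV)
    m=cv2.inRange(hsv,np.array([5,190,130]),np.array([18,255,255]))
    c,l,stt,ce=cv2.connectedComponentsWithStats(m)
    best=[(abs(ce[i]-proj(s,AX+[0,0,0])[0]).sum(),i) for i in range(1,c) if 800<stt[i,4]<8000]
    i=min(best)[1]; ys,xs=np.nonzero(l==i)
    vx,vy,x0,y0=cv2.fitLine(np.c_[xs,ys].astype(np.float32),cv2.DIST_L2,0,.01,.01)[:,0]
    a=onz(s,x0-60*vx,y0-60*vy,.306);b=onz(s,x0+60*vx,y0+60*vy,.306); 
    d=b-a
    if d[1]>0:d=-d
    print('sleeve c',ce[i],onz(s,*ce[i],.306).round(4),'lever angle fit',YAW+np.arctan2(-d[0],-d[1]))
    c=onz(s,*ce[i],.306)-AX; print('r',np.hypot(c[0],c[1]).round(4),'ang from axis',YAW+np.arctan2(-c[0],-c[1]))
E
python3 - <<'E'
from h import *
s=snap('wrist','w3b.png'); leverang(s)
for nm,u,v,z in [('red',422,263,.299),('grey',436,178,.299),('dial c',472,219,.299),('boss',486,235,.315)]:
    p=onz(s,u,v,z); print(nm,p.round(4))
cv2.imwrite('pics/w3z.png',cv2.resize(s['pixels'][130:310,370:570],None,fx=4,fy=3.3,interpolation=cv2.INTER_CUBIC))
E
```

```text
Traceback (most recent call last):
  File "h.py", line 50, in leverang
    i=min(best)[1]; ys,xs=np.nonzero(l==i)
      ~~~^^^^^^
ValueError: min() iterable argument is empty
```

```bash
sed -i 's/\[5,190,130\]/[5,170,110]/' h.py
python3 - <<'E'
from h import *
s=snap('wrist','w3b.png')
print(cv2.cvtColor(s['pixels'],cv2.COLOR_BGR2HSV)[[228,235,242],300], cv2.cvtColor(s['pixels'],cv2.COLOR_BGR2HSV)[260,[200,220]])
for nm,u,v,z in [('red',422,263,.299),('grey',436,178,.299),('dial c',472,219,.299),('boss',486,235,.315)]:
    p=onz(s,u,v,z); print(nm,p.round(4))
cv2.imwrite('pics/w3z.png',cv2.resize(s['pixels'][130:310,370:570],None,fx=4,fy=3.3,interpolation=cv2.INTER_CUBIC))
leverang(s)
E
```

```text
[[ 13 178 200]
 [ 13 178 206]
 [ 13 187 202]] [[ 14 129 101]
 [ 15 123 158]]
red [ 0.6512 -0.0721  0.299 ]
grey [ 0.6209 -0.0471  0.299 ]
dial c [ 0.6459 -0.0437  0.299 ]
boss [ 0.6456 -0.0456  0.315 ]
sleeve c [323.51445348 234.93834688] [ 0.6116 -0.0985  0.306 ] lever angle fit 0.6933831076603418
r 0.0654 ang from axis 0.6987572581653106
```

View pics/w3z.png

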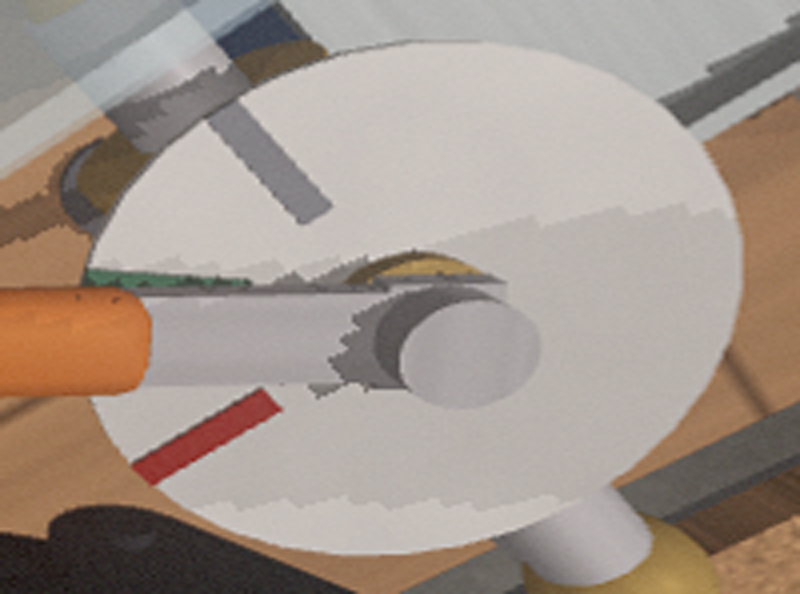

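>>> apply_moves --moves '[-1,0,0.01,-0.002,0.014,0,0,-1,0,0.02,-0.004,0.028,0,0,-1,0,0.02,-0.004,0.028,0,0,-1,0,0.02,-0.004,0.028,0,0]'

```text
t: 4.75
eef_pos: [0.6207, -0.1072, 0.4611]
orientation: [-0.293, 0.644, 0.293, 0.644]
wrist_force: [0.8, -0.2, 1.4]
grip_width: 0.0001
```

Run:
```python
from h import *
stat()
s=snap('wrist','w4.png');leverang(s)
```

```text
t 4.75 tcp [ 0.6207 -0.1072  0.4611] tip [ 0.6208 -0.1072  0.2881] tipst [ 0.0704 -0.0915  0.0631] F [ 0.81 -0.16  1.36] w 0.0001 q [-0.25  0.2   1.31 -0.    1.63 -1.11]
[[0.001, -0.754, 0.657], [-0.0, 0.657, 0.754], [-1.0, -0.001, 0.0]]
sleeve c [321.61392694 236.69726027] [ 0.6069 -0.0958  0.306 ] lever angle fit 0.7862242036651721
r 0.0662 ang from axis 0.7808530434821359
```

>>> apply_moves --moves '[-1,0,-0.12,0,0,0,0,-1,0,-0.12,0,0,0,0,-1,-0.36,-0.12,0,0,0,0,-1,-0.36,-0.12,0,0,0,0,-1,-0.36,-0.12,0,0,0,0]'

```text
t: 5.42
eef_pos: [0.6471, -0.1302, 0.5751]
orientation: [-0.295, 0.641, 0.291, 0.646]
wrist_force: [0.1, -0.5, -0.3]
grip_width: 0.0001
```

```bash
cat >> h.py <<'E'
def push_pose(p,yawdeg,tilt,h,back=0):
    """p station xy of tip centre; yawdeg: push dir rotated from -y toward +x"""
    a=np.radians(yawdeg); d=RS@np.array([np.sin(a),-np.cos(a),0]); t=np.radians(tilt)
    x=d*np.sin(t)-np.array([0,0,1])*np.cos(t); z=RS@np.array([np.cos(a),np.sin(a),0])
    return st([p[0],p[1],h])-back*x, Rt(x,z)
E
python3 - <<'E'
from h import *
stat()
s=snap('wrist','w5.png');leverang(s)
t=snap('top','t5.png')
cv2.imwrite('pics/t5z.png',cv2.resize(t['pixels'][120:220,270:420],None,fx=5,fy=5,interpolation=cv2.INTER_CUBIC))
E
```

```text
t 5.425 tcp [ 0.6471 -0.1302  0.5751] tip [ 0.6486 -0.1306  0.4021] tipst [ 0.0965 -0.1168  0.1771] F [ 0.13 -0.45 -0.32] w 0.0001 q [-0.28  0.3   0.99  0.    1.84 -1.13]
[[0.009, -0.753, 0.658], [-0.002, 0.658, 0.753], [-1.0, -0.008, 0.004]]
sleeve c [307.8398314 129.3825079] [ 0.602  -0.1023  0.306 ] lever angle fit 0.8189258951149657
r 0.0744 ang from axis 0.7735663940227809
```

View pics/w5.png

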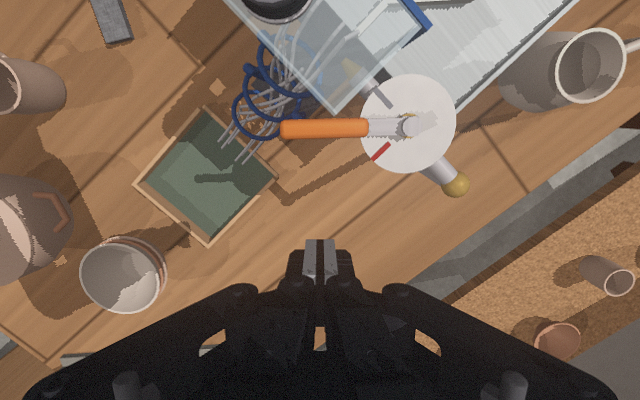

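View pics/t5z.png

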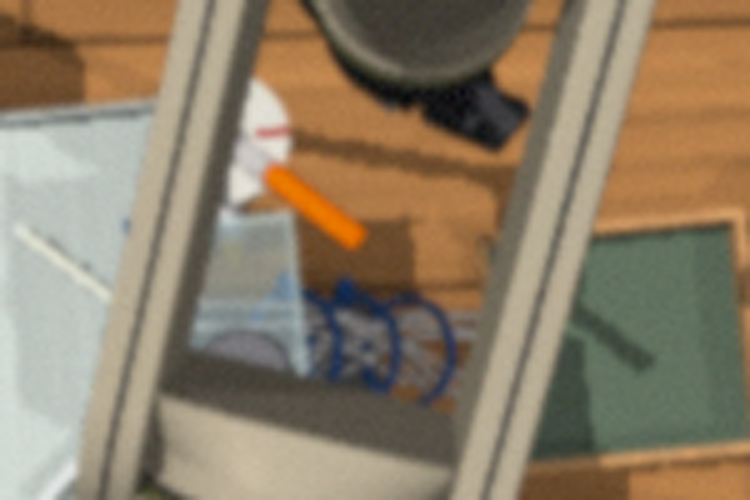

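Run:
```python
from h import *
s=snap('wrist','w6.png');leverang(s)
p,R,o=cur()
for L in (.155,.173,.186):
  for y in (-.011,0,.011): print(L,y,proj(s,p+R@np.array([L,y,0]))[0].round(1))
cv2.imwrite('pics/w6z.png',cv2.resize(s['pixels'][220:320,250:390],None,fx=5,fy=5,interpolation=cv2.INTER_CUBIC))
t,b=[onz(k,*c,.232) for k,c in []] or (None,None)
print(inv([.4475,.1353,.232]))
t,R=push_pose([-.108,.188],40,43,.16); print(t); plan(t,R)
```

```text
sleeve c [309.54257426 132.24356436] [ 0.6024 -0.102   0.306 ] lever angle fit 0.8366083564252381
r 0.0739 ang from axis 0.77228702163971
0.155 -0.011 [322.1 295.8]
0.155 0 [322.1 273.5]
0.155 0.011 [322.2 250.2]
0.173 -0.011 [321.8 275.5]
0.173 0 [321.8 255.3]
0.173 0.011 [321.8 234.2]
0.186 -0.011 [321.6 263.3]
0.186 0 [321.6 244.4]
0.186 0.011 [321.6 224.7]
[-0.08507799  0.1627995   0.007     ]
[0.42283488 0.15879714 0.385     ]
move [0.19, 1.59, 0.266] [0.025, 0.01, -0.239] rows 7.8
```

View pics/w6z.png

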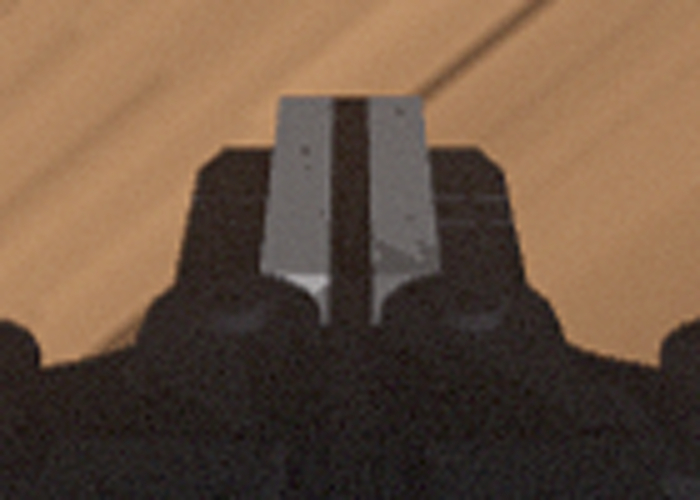

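>>> apply_moves --moves '[-0.67,0,0.3,0.05,0,0,0,-0.67,0,0.6,0.1,0,0,-0.05,-0.67,0,0.95,0.16,0.01,0,-0.1,-0.67,0,0.95,0.16,0.01,0,-0.15,-0.67,0,0.95,0.16,0.01,0,-0.2,-0.67,0,0.95,0.16,0.01,0,-0.2]'

```text
t: 6.32
eef_pos: [0.4626, 0.0958, 0.5665]
orientation: [-0.469, 0.526, 0.071, 0.706]
wrist_force: [-0.6, 0.3, -0.7]
grip_width: 0.0139
```

Run:
```python
from h import *
stat()
t,R=push_pose([-.106,.188],40,43,.12); print(t); plan(t,R)
```

```text
t 6.325 tcp [0.4626 0.0958 0.5665] tip [0.5383 0.028  0.4265] tipst [-0.0022  0.0493  0.2015] F [-0.58  0.31 -0.67] w 0.0139 q [ 0.3  -0.39  1.74 -0.53  1.46 -0.56]
[[0.437, -0.594, 0.675], [-0.392, 0.55, 0.738], [-0.809, -0.587, 0.007]]
[0.42482976 0.15894014 0.345     ]
move [-0.112, 0.694, 0.091] [0.013, 0.014, -0.039] rows 3.4
```

>>> apply_moves --moves '[-0.67,-0.11,0.69,0.09,0.013,0.014,-0.039,-0.67,-0.11,0.69,0.09,0.013,0.014,-0.039,-0.67,-0.11,0.69,0.09,0.013,0.014,-0.039,-0.67,-0.11,0.69,0.09,0.013,0.014,-0.039,-0.67,-0.11,0.69,0.09,0.013,0.014,-0.039]'

```text
t: 6.95
eef_pos: [0.3466, 0.2409, 0.4716]
orientation: [-0.486, 0.515, 0.006, 0.705]
wrist_force: [0.8, 0.3, 0.2]
grip_width: 0.014
```

Run:
```python
from h import *
stat()
s=snap('wrist','w7.png')
t=snap('top','t7.png'); c=snap('scene','s7.png')
hs=cv2.cvtColor(s['pixels'],cv2.COLOR_BGR2HSV); m=cv2.inRange(hs,np.array([105,140,60]),np.array([130,255,255]))
cc,l,stt,ce=cv2.connectedComponentsWithStats(m)
for i in range(1,cc):
    if stt[i,4]>200: print(ce[i],stt[i],inv(onz(s,*ce[i],.232)).round(4))
cv2.imwrite('pics/t7z.png',cv2.resize(t['pixels'][120:270,210:440],None,fx=3.47,fy=3.47,interpolation=cv2.INTER_CUBIC))
for h in (.03,.0085):
    tt,R=push_pose([-.106,.188],40,43,h); plan(tt,R)
```

```text
t 6.95 tcp [0.3466 0.2409 0.4716] tip [0.4276 0.1555 0.3449] tipst [-0.1034  0.1844  0.1199] F [0.77 0.32 0.24] w 0.014 q [ 0.8  -0.38  1.92 -0.75  1.61  0.01]
[[0.469, -0.509, 0.722], [-0.494, 0.527, 0.692], [-0.733, -0.681, -0.005]]
[320.08962264 121.45889488] [ 293  101   55   42 1484] [-0.0899  0.1657  0.007 ]
move [0.212, 0.226, -0.003] [-0.002, -0.002, -0.0] rows 1.5
move [0.264, 0.274, -0.003] [-0.002, -0.002, -0.0] rows 1.8
```

View pics/w7.png

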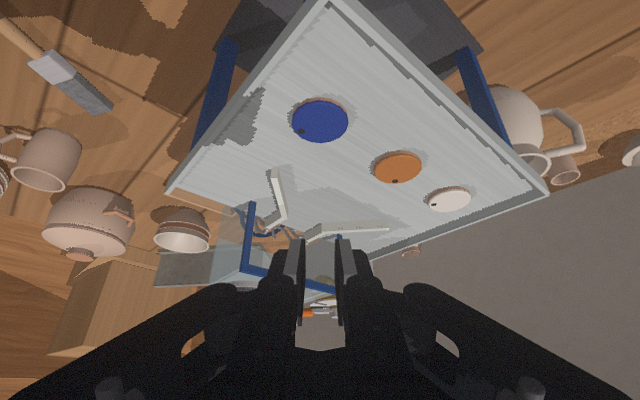

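View pics/t7z.png

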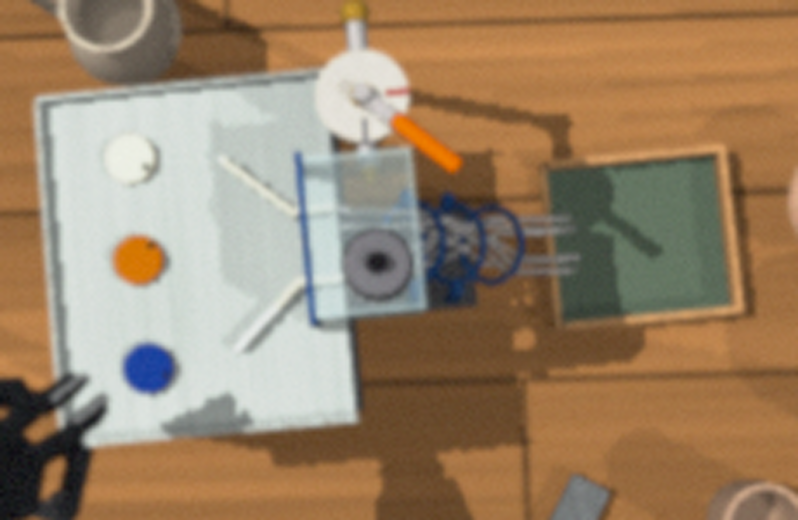

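```bash
cat >> h.py <<'E'
def topang(t,name='top'):
    hs=cv2.cvtColor(t['pixels'],cv2.COLOR_BGR2HSV)
    c0=proj(t,AX+.06*np.array([-.655,-.756,0]))[0].astype(int)
    m=np.zeros(hs.shape[:2],np.uint8); a=22
    sl=np.s_[c0[1]-a:c0[1]+a,c0[0]-a:c0[0]+a]; m[sl]=cv2.inRange(hs[sl],np.array([5,190,150]),np.array([20,255,255]))
    cc,l,stt,ce=cv2.connectedComponentsWithStats(m); i=1+np.argmax(stt[1:,4]); ys,xs=np.nonzero(l==i)
    P=np.array([onz(t,x,y,.306)[:2] for x,y in zip(xs,ys)]); c=P.mean(0); w,v=np.linalg.eigh(np.cov((P-c).T)); d=v[:,1]; d=d if d[1]<0 else -d
    print(name,len(xs),c.round(4),'r',np.linalg.norm(c-AX[:2]).round(4),'fit',(YAW+np.arctan2(-d[0],-d[1])).round(3),'axis',(YAW+np.arctan2(-(c-AX[:2])[0],-(c-AX[:2])[1])).round(3))
E
python3 - <<'E'
from h import *
topang(cams.snapshot('top')); topang(cams.snapshot('scene'),'scene')
E
```

```text
top 122 [ 0.6074 -0.0935] r 0.0642 fit 0.772 axis 0.798
scene 69 [ 0.6098 -0.0955] r 0.0641 fit 0.769 axis 0.748
```

>>> apply_moves --moves '[-0.67,0.1,0.11,0,0,0,0,-0.67,0.212,0.226,-0.003,0,0,0,-0.67,0.212,0.226,-0.003,0,0,0,-0.67,0.24,0.25,-0.003,0,0,0,-0.67,0.264,0.274,-0.003,0,0,0,-0.67,0.264,0.274,-0.003,0,0,0]'

```text
t: 7.95
eef_pos: [0.3421, 0.2445, 0.3603]
orientation: [-0.485, 0.514, 0.004, 0.708]
wrist_force: [0.1, -1.0, 0.2]
grip_width: 0.0138
```

Run:
```python
from h import *
stat()
s=snap('wrist','w8.png'); t=snap('top','t8.png'); c=snap('scene','s8.png')
a=cv2.resize(t['pixels'][190:260,200:300],None,fx=5,fy=5,interpolation=cv2.INTER_CUBIC)
cv2.imwrite('pics/t8z.png',a)
a=cv2.resize(c['pixels'][160:260,340:460],None,fx=5,fy=5,interpolation=cv2.INTER_CUBIC)
cv2.imwrite('pics/s8z.png',a)
```

```text
t 7.95 tcp [0.3421 0.2445 0.3603] tip [0.4237 0.1593 0.2337] tipst [-0.1071  0.1885  0.0087] F [ 0.14 -1.03  0.17] w 0.0138 q [ 0.81 -0.31  2.08 -0.76  1.46  0.17]
[[0.472, -0.505, 0.723], [-0.492, 0.529, 0.691], [-0.731, -0.682, 0.002]]
```

View pics/w8.png

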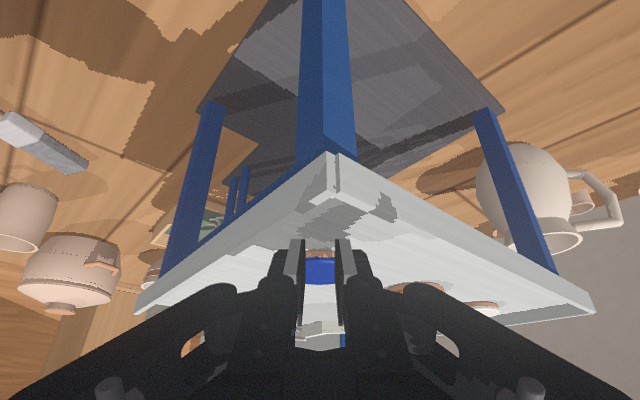

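View pics/t8z.png

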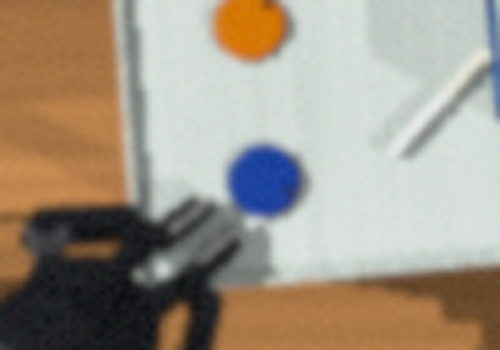

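View pics/s8z.png

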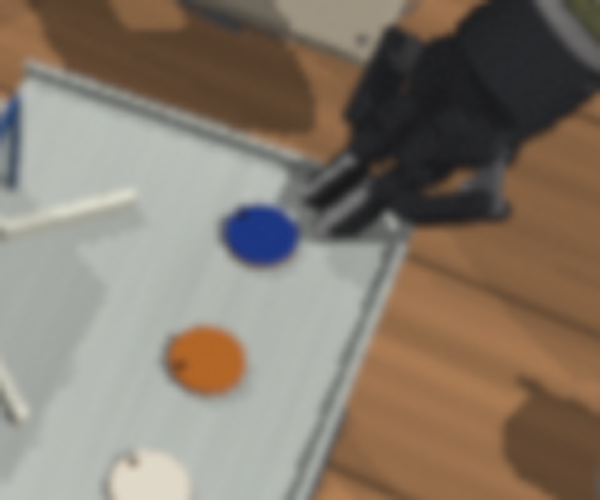

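The wrist view shows the blue tag centred between the fingers at column 320. Next is the first half of the diagonal push.

>>> apply_moves --moves '[-0.67,0.018,-0.02,0,0,0,0,-0.67,0.04,-0.043,0,0,0,0,-0.67,0.064,-0.068,0,0,0,0,-0.67,0.088,-0.094,0,0,0,0,-0.67,0.112,-0.12,0,0,0,0,-0.67,0.136,-0.146,0,0,0,0,-0.67,0.155,-0.166,0,0,0,0,-0.67,0.16,-0.171,0,0,0,0,-0.67,0.16,-0.171,0,0,0,0]'

```text
t: 9.22
eef_pos: [0.3905, 0.1936, 0.3599]
orientation: [-0.485, 0.514, 0.004, 0.708]
wrist_force: [-0.2, 0.4, 0.0]
grip_width: 0.0138
```

```bash
cat >> h.py <<'E'
def blue(s):
    hs=cv2.cvtColor(s['pixels'],cv2.COLOR_BGR2HSV); m=cv2.inRange(hs,np.array([105,150,60]),np.array([130,255,255]))
    cc,l,stt,ce=cv2.connectedComponentsWithStats(m)
    for i in range(1,cc):
        if stt[i,4]>40:
            p=inv(onz(s,*ce[i],.232)); 
            if abs(p[0])<.14 and -.08<p[1]<.24: print('blue',ce[i].round(1),stt[i],p.round(4))
def look(k):
    stat(); s=snap('wrist',f'w{k}.png'); t=snap('top',f't{k}.png'); c=snap('scene',f's{k}.png'); blue(t);blue(c)
    a=cv2.resize(t['pixels'][140:260,200:330],None,fx=3,fy=3,interpolation=cv2.INTER_CUBIC)
    b=cv2.resize(c['pixels'][160:280,290:420],None,fx=3,fy=3,interpolation=cv2.INTER_CUBIC)
    cv2.imwrite(f'pics/c{k}.png',np.hstack([a,b]))
E
python3 - <<'E'
from h import *
look(9)
E
```

```text
t 9.225 tcp [0.3905 0.1936 0.3599] tip [0.4721 0.1084 0.2333] tipst [-0.0624  0.1342  0.0083] F [-0.19  0.4   0.01] w 0.0138 q [ 0.64 -0.33  2.09 -0.77  1.34  0.05]
[[0.472, -0.505, 0.723], [-0.492, 0.529, 0.691], [-0.731, -0.682, 0.001]]
blue [267.  211.1] [261 205  13  13 125] [-0.0506  0.1191  0.007 ]
blue [371.9 211. ] [366 206  13  11 105] [-0.0473  0.1173  0.007 ]
```

View pics/c9.png

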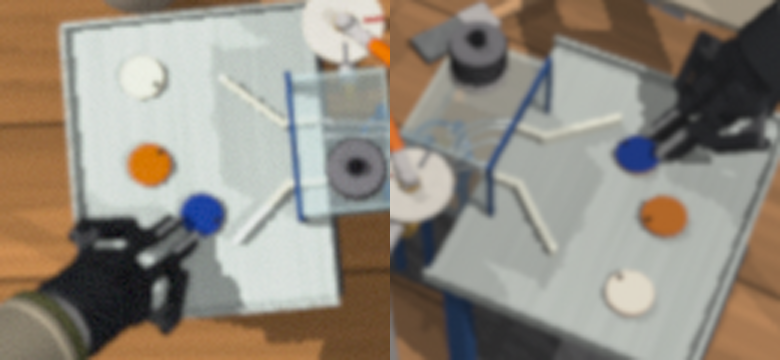

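View pics/w9.png

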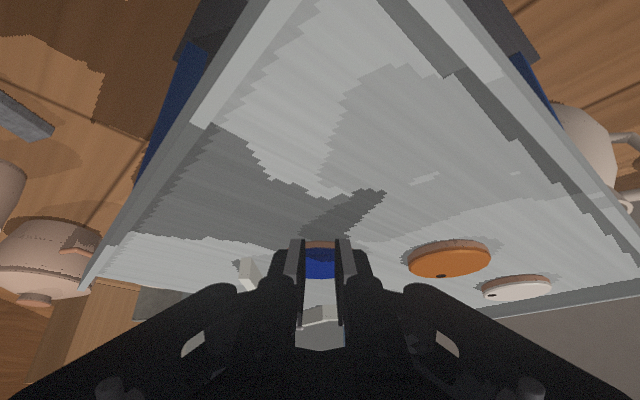

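>>> apply_moves --moves '[-0.67,0.015,-0.016,0,0,0,0,-0.67,0.037,-0.04,0,0,0,0,-0.67,0.06,-0.064,0,0,0,0,-0.67,0.083,-0.089,0,0,0,0,-0.67,0.107,-0.114,0,0,0,0,-0.67,0.13,-0.139,0,0,0,0,-0.67,0.152,-0.163,0,0,0,0,-0.67,0.168,-0.18,0,0,0,0,-0.67,0.172,-0.184,0,0,0,0,-0.67,0.172,-0.184,0,0,0,0]'

```text
t: 10.62
eef_pos: [0.4427, 0.1391, 0.3598]
orientation: [-0.485, 0.514, 0.004, 0.708]
wrist_force: [-0.3, -0.0, 0.7]
grip_width: 0.0141
```

Run:
```python
from h import *
look(10)
```

```text
t 10.625 tcp [0.4427 0.1391 0.3598] tip [0.5244 0.0539 0.2333] tipst [-0.0142  0.0762  0.0083] F [-0.29 -0.03  0.71] w 0.0141 q [ 0.46 -0.3   2.08 -0.77  1.22 -0.08]
[[0.472, -0.505, 0.723], [-0.492, 0.529, 0.691], [-0.731, -0.682, 0.001]]
blue [286.1 192.1] [280 187  13  12 118] [-0.0027  0.0608  0.007 ]
blue [345.4 216.9] [340 212  12  11 103] [0.0006 0.0589 0.007 ]
```

View pics/c10.png

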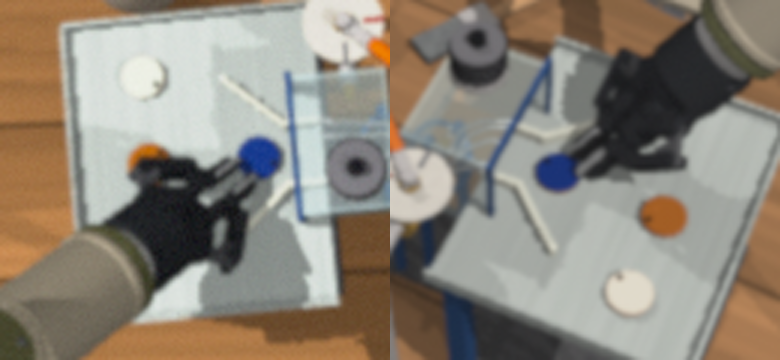

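Run:
```python
from h import *
t,R=push_pose([-.002,.098],0,43,.05); plan(t,R)
```

```text
move [-0.06, -0.139, 0.329] [0.161, 0.151, -0.0] rows 3.7
```

>>> apply_moves --moves '[-0.67,-0.15,0,0,0,0,0,-0.67,-0.2,0,0,0,0,0,-0.86,-0.2,0,0,0,0,0,-0.86,-0.12,-0.08,0.18,0.08,0.075,0,-0.86,-0.06,-0.139,0.329,0.161,0.151,0,-0.86,-0.06,-0.139,0.329,0.161,0.151,0,-0.86,-0.06,-0.139,0.329,0.161,0.151,0,-0.86,-0.06,-0.139,0.329,0.161,0.151,0]'

```text
t: 11.78
eef_pos: [0.5275, 0.1934, 0.3993]
orientation: [-0.283, 0.65, -0.236, 0.665]
wrist_force: [-0.0, 0.3, 0.0]
grip_width: 0.0062
```

Run:
```python
from h import *
look(11)
t,R=push_pose([-.002,.098],0,43,.0085); plan(t,R)
```

```text
t 11.775 tcp [0.5275 0.1934 0.3993] tip [0.5352 0.0756 0.2729] tipst [-0.0018  0.097   0.0479] F [-0.04  0.26  0.01] w 0.0062 q [ 0.47  0.19  1.52 -0.69  1.73  0.4 ]
[[0.045, -0.053, 0.998], [-0.681, 0.729, 0.069], [-0.731, -0.683, -0.004]]
blue [285.8 192.1] [280 186  13  13 128] [-0.0026  0.0615  0.007 ]
blue [345.5 217. ] [340 212  12  11 103] [0.0007 0.0591 0.007 ]
move [0.099, 0.095, 0.0] [0.001, 0.0, -0.0] rows 0.7
```

View pics/c11.png

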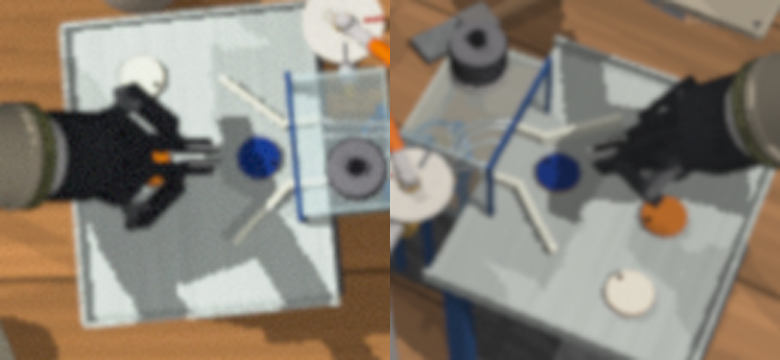

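View pics/w11.png

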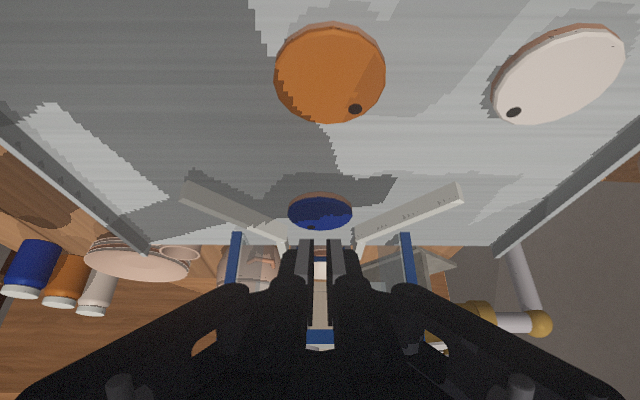

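>>> apply_moves --moves '[-0.86,0.05,0.05,0,0,0,0,-0.86,0.099,0.095,0,0,0,0,-0.86,0.099,0.095,0,0,0,0,-0.86,0.117,0.075,0,0,0,0,-0.86,0.135,0.055,0,0,0,0,-0.86,0.153,0.036,0,0,0,0,-0.86,0.17,0.018,0,0,0,0,-0.86,0.183,0.005,0,0,0,0,-0.86,0.183,0.005,0,0,0,0]'

```text
t: 13.05
eef_pos: [0.5291, 0.1574, 0.3605]
orientation: [-0.282, 0.649, -0.236, 0.666]
wrist_force: [-0.9, -0.2, -0.2]
grip_width: 0.0062
```

Run:
```python
from h import *
look(12)
t,R=push_pose([-.002,.010],0,43,.0085); plan(t,R)
```

```text
t 13.05 tcp [0.5291 0.1574 0.3605] tip [0.5372 0.0398 0.2339] tipst [-0.0024  0.0611  0.0089] F [-0.94 -0.16 -0.2 ] w 0.0062 q [ 0.42  0.18  1.61 -0.7   1.64  0.4 ]
[[0.047, -0.051, 0.998], [-0.68, 0.73, 0.069], [-0.732, -0.682, -0.001]]
blue [293.1 191.5] [288 186  11  12 118] [-0.0031  0.0409  0.007 ]
blue [338.1 214.4] [333 210  11  10  89] [0.0013 0.0376 0.007 ]
move [0.118, -0.125, 0.0] [-0.0, -0.001, -0.0] rows 0.8
```

View pics/c12.png

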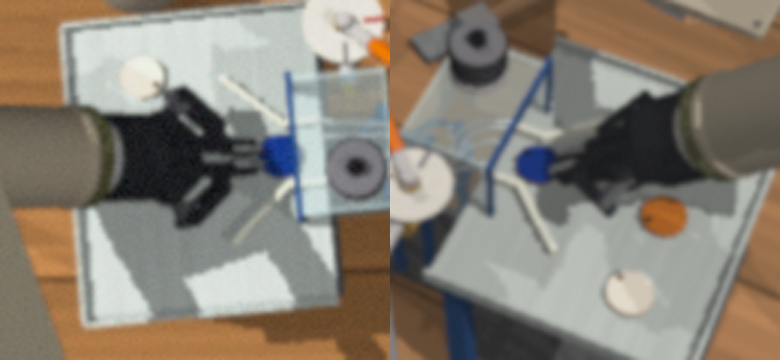

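View pics/w12.png

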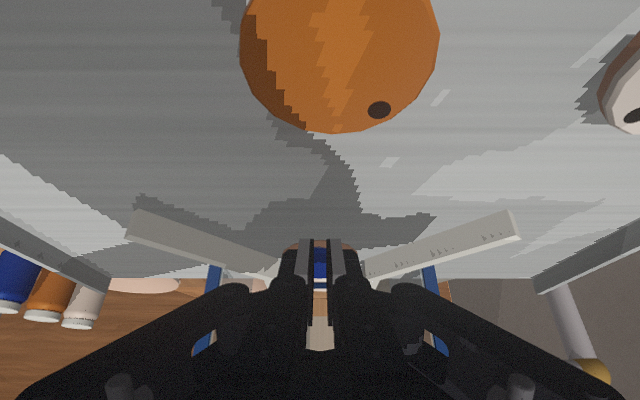

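>>> apply_moves --moves '[-0.86,0.015,-0.016,0,0,0,0,-0.86,0.032,-0.034,0,0,0,0,-0.86,0.049,-0.052,0,0,0,0,-0.86,0.066,-0.07,0,0,0,0,-0.86,0.082,-0.087,0,0,0,0,-0.86,0.095,-0.101,0,0,0,0,-0.86,0.105,-0.112,0,0,0,0,-0.86,0.105,-0.112,0,0,0,0]'

```text
t: 14.2
eef_pos: [0.5323, 0.1116, 0.3603]
orientation: [-0.282, 0.649, -0.236, 0.666]
wrist_force: [-0.1, -0.4, -0.0]
grip_width: 0.0063
```

Run:
```python
from h import *
look(13)
```

```text
t 14.2 tcp [0.5323 0.1116 0.3603] tip [ 0.5404 -0.006   0.2338] tipst [-0.0025  0.0152  0.0088] F [-0.13 -0.36 -0.05] w 0.0063 q [ 0.34  0.13  1.66 -0.72  1.59  0.35]
[[0.047, -0.051, 0.998], [-0.68, 0.73, 0.069], [-0.732, -0.682, -0.001]]
```

View pics/c13.png

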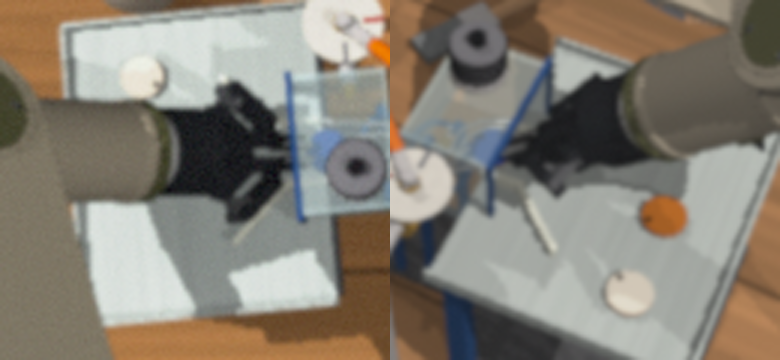

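View pics/w13.png

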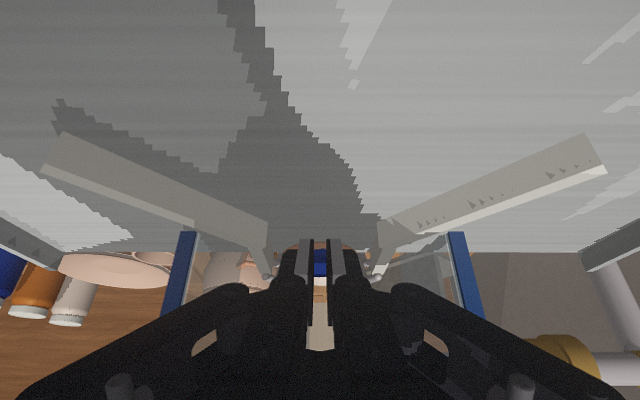

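>>> apply_moves --moves '[-0.86,0.008,-0.009,0,0,0,0,-0.86,0.016,-0.017,0,0,0,0,-0.86,0.016,-0.017,0,0,0,0]'

```text
t: 14.72
eef_pos: [0.5328, 0.1047, 0.3603]
orientation: [-0.282, 0.649, -0.236, 0.666]
wrist_force: [0.2, -0.4, -0.3]
grip_width: 0.0061
```

Run:
```python
from h import *
look(14)
```

```text
t 14.725 tcp [0.5328 0.1047 0.3603] tip [ 0.5409 -0.013   0.2337] tipst [-0.0025  0.0082  0.0087] F [ 0.23 -0.39 -0.26] w 0.0061 q [ 0.33  0.13  1.67 -0.72  1.58  0.34]
[[0.047, -0.051, 0.998], [-0.68, 0.73, 0.069], [-0.732, -0.682, -0.001]]
```

View pics/c14.png

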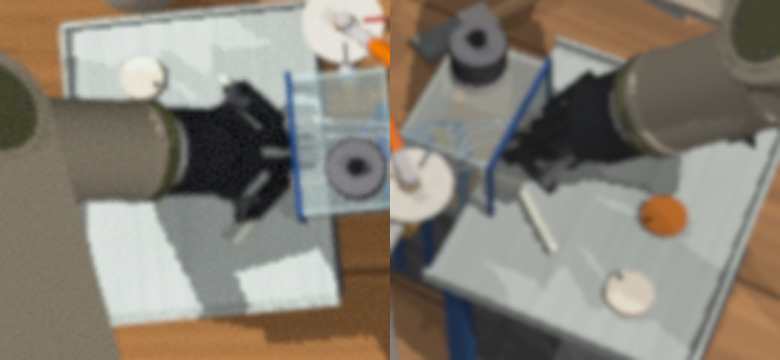

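View pics/w14.png

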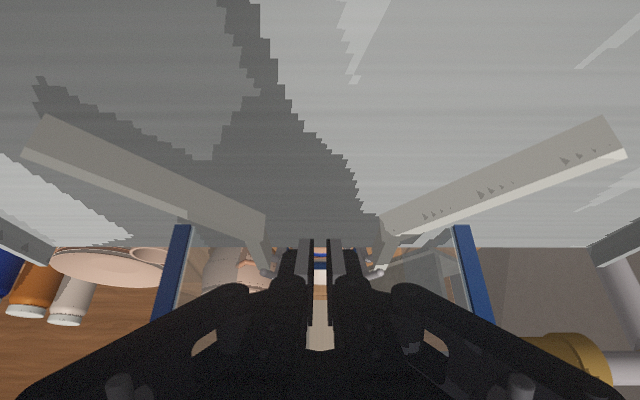

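>>> apply_moves --moves '[-0.86,-0.1,0.05,0,0,0,0,-0.86,-0.25,0.15,0,0,0,0,-0.86,-0.4,0.2,0,0,0,0,-0.86,-0.4,0.2,0,0,0,0,-0.86,-0.4,0.2,0,0,0,0]'

```text
t: 15.5
eef_pos: [0.5241, 0.2302, 0.4067]
orientation: [-0.282, 0.649, -0.236, 0.666]
wrist_force: [0.3, -0.7, -0.6]
grip_width: 0.0057
```

Run:
```python
from h import *
stat()
t=snap('top','t15.png'); c=snap('scene','s15.png'); topang(t);topang(c,'scene')
a=cv2.resize(t['pixels'][130:230,290:430],None,fx=4,fy=4,interpolation=cv2.INTER_CUBIC)
b=cv2.resize(c['pixels'][160:260,210:330],None,fx=5,fy=4,interpolation=cv2.INTER_CUBIC)
cv2.imwrite('pics/a15.png',a);cv2.imwrite('pics/b15.png',b)
```

```text
t 15.5 tcp [0.5241 0.2302 0.4067] tip [0.5322 0.1125 0.2802] tipst [-0.0022  0.134   0.0552] F [ 0.25 -0.68 -0.58] w 0.0057 q [ 0.53  0.23  1.46 -0.67  1.78  0.43]
[[0.047, -0.052, 0.998], [-0.68, 0.73, 0.07], [-0.731, -0.682, -0.001]]
top 124 [ 0.6072 -0.0937] r 0.0644 fit 0.772 axis 0.798
scene 68 [ 0.6099 -0.0953] r 0.0639 fit 0.774 axis 0.749
```

View pics/a15.png

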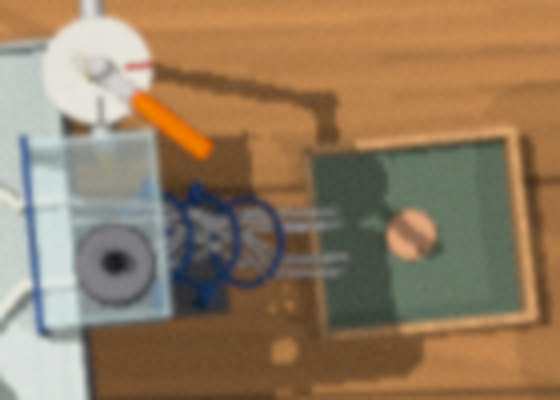

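View pics/b15.png

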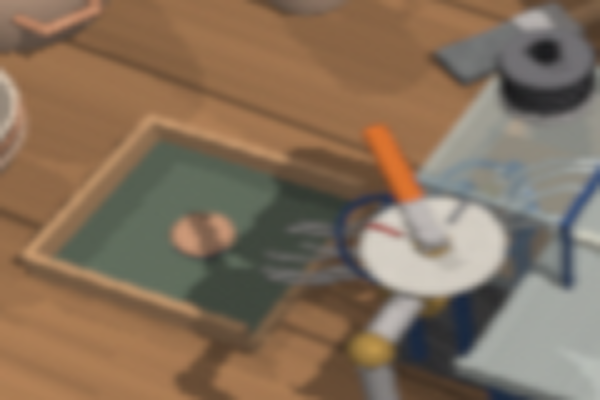

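View pics/t15.png

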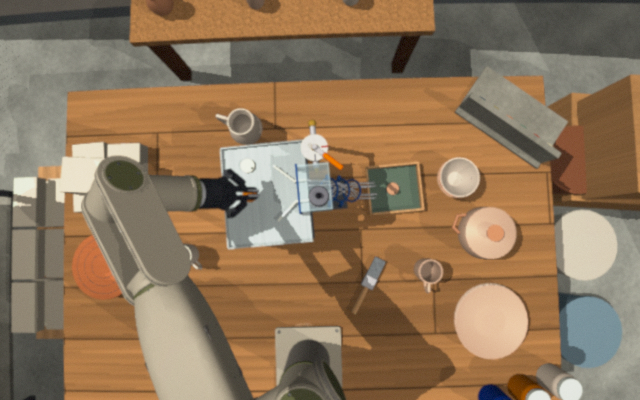

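The tag lies flat in the tray with its bare pink clay side up, at (412,234) in the crop. I'll lift clear and do a last check.

>>> apply_moves --moves '[-0.86,-0.2,-0.18,0,0,0,0,-0.86,-0.5,-0.2,0,0,0,0,-0.86,-0.7,-0.2,-0.3,0,0,0,-0.86,-0.7,-0.2,-0.6,0,0,0,-0.86,-0.7,-0.2,-0.6,0,0,0,-0.86,-0.7,-0.2,-0.6,0,0,0,-0.86,-0.7,-0.2,-0.6,0,0,0]'

```text
t: 16.48
eef_pos: [0.3371, 0.3165, 0.6023]
orientation: [-0.282, 0.648, -0.235, 0.667]
wrist_force: [0.2, 0.4, 0.6]
grip_width: 0.0058
```

Run:
```python
from h import *
stat()
t=snap('top','t16.png'); c=snap('scene','s16.png'); topang(t)
for s in (t,c):
    hs=cv2.cvtColor(s['pixels'],cv2.COLOR_BGR2HSV); m=cv2.inRange(hs,np.array([5,150,120]),np.array([20,255,255]))
    cc,l,stt,ce=cv2.connectedComponentsWithStats(m)
    for i in range(1,cc):
        p=inv(onz(s,*ce[i],.232))
        if stt[i,4]>60 and abs(p[0])<.05 and .1<p[1]<.2: print('amber',ce[i],p.round(4))
cv2.imwrite('pics/a16.png',cv2.resize(c['pixels'][60:360,130:530],None,fx=2,fy=2))
```

```text
t 16.475 tcp [0.3371 0.3165 0.6023] tip [0.3455 0.199  0.4756] tipst [-0.1822  0.2336  0.2506] F [0.22 0.42 0.6 ] w 0.0058 q [ 0.84 -0.01  1.37 -0.67  2.24  0.47]
[[0.048, -0.051, 0.998], [-0.679, 0.73, 0.071], [-0.732, -0.681, 0.0]]
top 122 [ 0.6074 -0.0935] r 0.0642 fit 0.772 axis 0.798
amber [249.54676259 194.58273381] [0.0006 0.1642 0.007 ]
amber [380.84210526 231.57894737] [0.0048 0.1623 0.007 ]
```

View pics/a16.png

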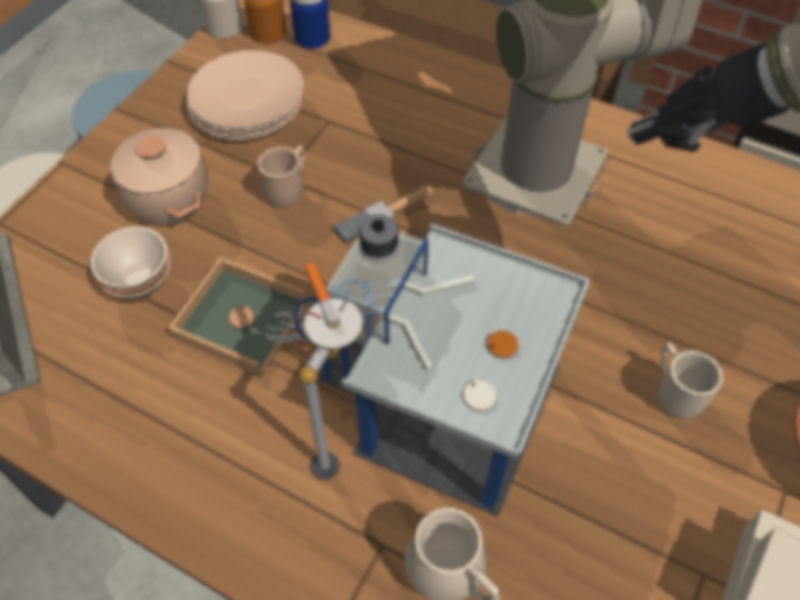

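All good: the blue tag is in the tray bare side up, and the amber tag's pixel position hasn't changed. The pots look undisturbed and the arm is clear.

```bash
python3 -c "
from cell import order
print(order.hand_in())"
```

```text
the job is handed in; nothing more can be done
None
```

The job is done and handed in at about 16.5 s of the 58 s allowed. The lever is at half open, and the blue tag lies in the felt tray bare side up.

- **Lever:** I pushed it from about 0.29 rad to the green mark with the shut fingertips. The final top view gave 0.77 rad from the sleeve's direction and 0.80 rad from its position about the axis; the target is 0.785. Other readings disagreed a little: the last scene view gave 0.77 and 0.75. Wrist readings after backing off gave 0.82–0.84 (sleeve direction, oblique view) and 0.77 (position). All the readings centre near 0.78, and the lever covers the green mark in the wrist view.
- **Blue tag:** With the air on, I pushed it by its rear edge, first diagonally and then straight through the guides with the fingers leaning 43°. It went down the chute on the last 7 mm of push. Wrist force stayed around 1 N, which is noise level.
- **Bystanders:** The amber tag's position is unchanged to within a fraction of a pixel. I checked the white tag and the pots by eye only, and they appear unmoved. The arm was clear of everything at hand-in.

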